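Gauge the height of a lidded microplate

TASK

Measure the lidded microplate under the bench height gauge. With the gauge head still up, slide the plate along the base, without lifting it, until it sits squarely against the two back pins and the side pin; then push the head down by its red knob until the sprung foot stands on the lid and the lower edge of the white housing lies within the green band on the foot's stem, never driving the foot to the end of its travel, and let go. Leave the beaker, the pink bottle and the rubber stopper where they are.

Things in the scene. Friction and masses are not known exactly. Their poses are not given: they have to be found in the camera images.
- gauge_base: Bench height gauge, fixed (place and yaw vary): grey steel base plate. Origin on the worktop, below the centre of a microplate that is home on the three pins (then parallel to the base). x points from the open front back to the column, y left, z up. In this frame, mm: base spans x -165..135, y -135..90, flat top at z 20; foot axis, housing and red knob at x 18, y 0.
- back_pin_right (a point): Top of the right back pin: brass, 10 mm in diameter, 15 mm high above the base plate; at x 48, y -35 mm in the base frame.
- back_pin_left (a point): Top of the left back pin, the same; at x 48, y +35 mm in the base frame.
- side_pin (a point): Top of the side pin, the same; at x 0, y +69 mm in the base frame, left of the plate's place.
- column_top (a point): Top of the round column, 20 mm in diameter (black cap 26 mm), on which the head slides; at x 110, y 0, z 252 mm in the base frame.
- microplate: White 96-well microplate with a flat clear lid, loose, 86 mm along its x, 128 mm along its y, 20 mm high, 0.08 to 0.17 kg. Origin in the centre of its underside; z up. At the start it lies flat on the gauge base, short of the pins (nearer the front and to the right of its place), up to 0.25 rad askew.
- gauge_head (a joint): Position of the gauge head on its column, m: 0 = top, grows as it is lowered, at most 0.118. Held by friction (about 5 N pushes it down, 10 N lifts it), so it stays where it is left. Starts between 0 and 0.04. With the plate below, the foot meets the lid at 0.100; lowering on to 0.105 gives a foot reading of 0.005.
- gauge_foot (a joint): Reading of the sprung foot, m: 0 = fully out, grows as the foot is pushed up into the head; end of travel 0.012. Spring about 1 N at 0 and 2.3 N at 0.005. The 5 mm green band on the stem stands for readings 0.003 to 0.008 (the housing's lower edge then lies within the band).
- knob_top (a point): Centre of the flat top of the red round knob on the head, straight above the foot: 38 mm in diameter, 11 mm thick, on a 22 mm neck 8 mm high. 225 mm above the worktop at head 0, 120 mm at head 0.105.
- housing_edge (a point): Centre of the lower edge of the white housing, 60 mm below the knob's top, on the foot axis. The housing is 24 mm deep (x), 36 mm wide (y), 42 mm high; a dark arm and a blue clamp block 40 mm wide, up to 44 mm above this edge, reach back to the column, with a small black screw knob to 42 mm right of it.
- foot_tip (a point): Centre of the underside of the steel foot, a disc 20 mm in diameter on an 8 mm stem; 25 mm below the housing's lower edge when fully out. 140 mm above the worktop at head 0, 40 mm when it touches the lid of the plate.
- beaker: Small glass beaker, 52 mm in diameter, 70 mm high, loose on the worktop beside the gauge. Origin in the centre of its underside. To be left alone.
- pink_bottle: Pink bottle with a white cap, 37 mm in diameter, 86 mm high, loose on the worktop beside the gauge. Origin in the centre of its underside. To be left alone.
- rubber_stopper: Red-brown rubber stopper, 32 mm in diameter, 26 mm high, loose on the worktop beside the gauge. Origin in the centre of its underside. To be left alone.
Not all that is in view belongs to the job. What is shaped like the microplate but yellow is not meant.

How it is judged:
By the outcome, as a careful person would: the job done as asked, in the order asked, and still so for the second after the job is handed in, with the robot touching nothing.
It also fails if it takes over 72 s, if anything falls off the work surface, if the arm or the gripper's body presses on something with over 40 N, if the wrist force passes 120 N, or if a joint passes its speed limit or range.

ROBOT

A 6-joint arm with a two-finger parallel gripper is mounted at the origin on a cart in front of the work surface, level with it; the furniture and walls round the work are solid. World frame = base frame: x ahead of the robot, y to its left, z up, the work surface at z = 0. Lengths are in mm, angles in degrees, forces in N, time in s.
With the tool pointing down it reaches from about 300 to 850 mm from the base axis. Payload 4.2 kg.
Tool frame: the origin (TCP) lies midway between the tips of the shut fingers; the grasp point (between the pads) lies 19 mm behind it (pinch_z is the distance from the TCP to the grasp point, in mm); z points along the fingers, y is the line along which they close (so a half turn about z gives the same grasp; the last joint's range is limited). The gripper opens to 91 mm and grips with 3 to 60 N. Pads are 32 mm wide; open, the fingers measure 118 mm over their backs; the gripper's body (76 mm by 178 mm) begins 60 mm behind the grasp point.
Start: joints at [-72.88, 18.312, 89.639, -0, 72.044, -1.146], TCP at [180.224, -546.043, 213.976] pointing down, gripper open.
Joint ranges: [-177.97, 177.97], [-48.28, 115.42], [12.27, 149.76], [-77.06, 257.06], [2.81, 150.46], [-146.56, 146.56]. Speed limits (degrees/s): [147.25, 147.25, 180, 180, 180, 180].

INTERFACE

Orientations are given as [roll, pitch, yaw] about the fixed x, y, z axes, in that order (R = Rz(yaw) Ry(pitch) Rx(roll)).
In Python, from workcell import * gives the robot as it stands.
- The arm moves only by the tool step_arm, never from a script. Its argument "steps" is a list of rows, each a list of 7 numbers: the turn, a rotation vector about the tool's x, y, z in degrees, then the shift along the tool's x, y, z in mm, then the opening, from 0 (shut) to 1 (fully open). In form: [[rx, ry, rz, x, y, z, hand], ...]. A call has exactly 8 rows; each row shifts and turns the commanded pose from where the row before left it, along the tool's axes as they then stand; what a row does not reach is not made up. A row lasts 1/8 s, in which the tool goes at most 62.5 mm and 10.7 degrees, less where a joint would pass 70% of its speed; a pose out of reach is approached as far as the arm can. A call is refused whole if a number of a shift passes 62.5 or a number of a turn 10.7, either way. A call with a gripper value outside its range is refused whole. The fingers move at their own pace and stop on an object; "force" is the grip in N (left out, the last holds). Time passes only in rows, so rows that do not move let the fingers close, or fill a call up. It gives the time, the measured TCP pose, the force, the opening and the grip force at its end, in the units of the state.
- state(): the state, without advancing time (a new reading comes with each control period).
- grab_frame(name): name is "scene" or "top" or "wrist"; returns a dict with "image" (420x560x3 uint8, blue, green, red), "fovy" (degrees; the focal length in pixels is half the picture's height over the tangent of half this angle, whatever the lens; pixels are square), "cx", "cy" (the principal point, pixels), "origin" and "rotation" of the camera in the world; the wrist camera has in their place "tool_from_camera" (4x4, takes a point from camera to tool coordinates, whose origin is the TCP and whose axes are the flange's). Camera axes: x right, y down, z forward; pixel columns grow to the right and rows downward; lengths in mm; the calibration is good to about 2 mm. A picture is of the moment at which its call begins: read the wrist's pose just before it. There is no depth.
- job_done(): hands the job in; it is judged then, once.
The state is a dict: "time_s": time; "qpos": joint angles; "qvel": joint speeds; "effort": joint torques, N m; "ee_pos": TCP position; "ee_rot": TCP orientation; "force": force on the tool from outside, world axes, zero at the start; "torque": the same for the moment, N m; "gripper_width": finger opening in mm; "gripper_force": force on a finger pad.
Only numpy, scipy, OpenCV 4.12 (cv2) and the standard library are available. Lean on these libraries where they do the work, as an engineer would, in place of code of your own. Each camera call takes 0.05 s, during which the arm holds its last target. There are 200 camera calls.

## Working session

There is one attempt and no reset: what is moved stays moved. The work goes in short steps, Python scripts to look and compute and a tool call to move; the robot and the scene stay as the last step left them, time stands still between calls to the robot, and variables do not carry over. Pictures are saved under pics/ and viewed, at most 10 in all, crops included, and the job is handed in when it is done.

Besides the shell and the picture viewer there is one more tool, called after "Call:" as name(argument=value, ...) on one line, values as JSON. step_arm: Moves the arm, as the interface text tells. Its arguments: {"type":"object","properties":{"steps":{"type":"array","items":{"type":"array","items":{"type":"number"}}},"force":{"type":"number"}},"required":["steps"]}

```bash
mkdir -p pics; ls
cat > h.py <<'E'
from workcell import *
import numpy as np, cv2, pickle
from scipy.spatial.transform import Rotation as R
def snap(n,fn):
    s=state(); f=grab_frame(n); cv2.imwrite('pics/%s.png'%fn,f['image']); 
    if n=='wrist':
        Rt=R.from_euler('xyz',s['ee_rot'],degrees=True).as_matrix(); T=np.array(f['tool_from_camera'])
        f['rotation']=Rt@T[:3,:3]; f['origin']=Rt@T[:3,3]+np.array(s['ee_pos'])
    f['origin']=np.array(f['origin']);f['rotation']=np.array(f['rotation'])
    pickle.dump(f,open('pics/%s.pkl'%fn,'wb')); return f
def load(fn): return pickle.load(open('pics/%s.pkl'%fn,'rb'))
def foc(f): return 210/np.tan(np.radians(f['fovy'])/2)
def ray(f,u,v):
    return f['rotation']@np.array([(u-f['cx'])/foc(f),(v-f['cy'])/foc(f),1.])
def pt(f,u,v,z):
    d=ray(f,u,v); return f['origin']+d*(z-f['origin'][2])/d[2]
def proj(f,P):
    c=(np.atleast_2d(P)-f['origin'])@f['rotation']; return c[:,:2]/c[:,2:]*foc(f)+[f['cx'],f['cy']]
E
python3 - <<'E'
from h import *
print(state())
a=snap('scene','s0');b=snap('top','t0')
for f in (a,b): print(f['fovy'],f['cx'],f['cy'],f['origin'],f['rotation'])
E
```

```text
pics
{'time_s': 0.0, 'qpos': array([-7.28783559e+01,  1.83522198e+01,  8.97076758e+01, -7.57718034e-04,
        7.20433085e+01, -1.14553666e+00]), 'qvel': array([-0.06264608,  0.0251138 ,  0.0408362 ,  0.06076214,  0.00319752,
       -0.00823038]), 'effort': array([-6.44116408e-04, -4.12462199e+01, -2.31972224e+01,  7.27024348e-02,
        4.55275190e-02, -1.43076863e-04]), 'ee_pos': array([ 180.08206065, -545.53206129,  213.10587805]), 'ee_rot': array([-1.79896802e+02, -1.34301727e-03,  1.82674137e+01]), 'force': array([ 0.07022606, -0.39674547,  0.3943817 ]), 'torque': array([-0.0005423 , -0.02667248, -0.0081878 ]), 'gripper_force': 0.0, 'gripper_width': 91.14613121290998}
46.998996619557204 274.9228692414801 209.8688050744006 [-160.53294971  424.04674976  941.03740423] [-1.34203634e+02 -7.81338988e-02 -1.20156905e+02]
52.079227792938376 284.19433931767674 202.64519165162636 [ 345.11571219   -3.78725067 1205.05772141] [-169.09765957    0.18911791  -88.39006577]
```

View pics/s0.png

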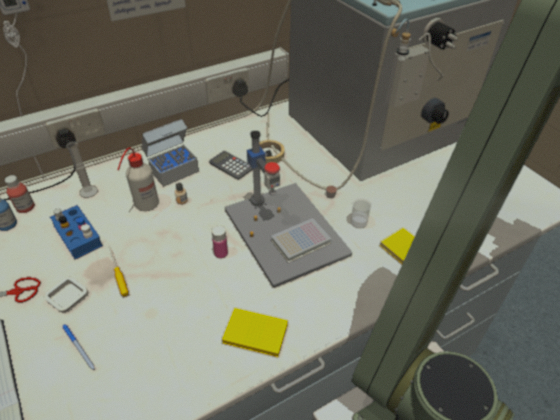

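View pics/t0.png

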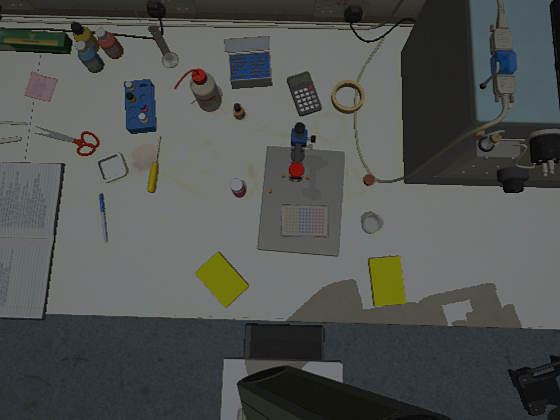

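The scene and top views show the gauge near top (300,200), with the white plate at (304,221). The yellow plates at (221,279) and (387,280) are decoys. The beaker is at (372,222), the pink bottle at (238,187) and the stopper at (369,180). Next I'll enlarge both views.

Run:
```python
s=open('h.py').read()
s=s.replace("f['rotation']=np.array(f['rotation'])","f['rotation']=np.array(f['rotation'])\n    if f['rotation'].ndim==1: f['rotation']=R.from_euler('xyz',f['rotation'],degrees=True).as_matrix()")
open('h.py','w').write(s)
from h import *
for n in ('s0','t0'):
    f=load(n)
    if f['rotation'].ndim==1: f['rotation']=R.from_euler('xyz',f['rotation'],degrees=True).as_matrix(); pickle.dump(f,open('pics/%s.pkl'%n,'wb'))
t=load('t0')['image'][115:260,225:390]; a=load('s0')['image'][120:285,205:380]
t=cv2.convertScaleAbs(t,alpha=1.3)
cv2.imwrite('pics/tc.png',cv2.resize(t,None,fx=4,fy=4,interpolation=cv2.INTER_CUBIC))
cv2.imwrite('pics/sc.png',cv2.resize(a,None,fx=3.5,fy=3.5,interpolation=cv2.INTER_CUBIC))
```

```text
(no output)
```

View pics/tc.png

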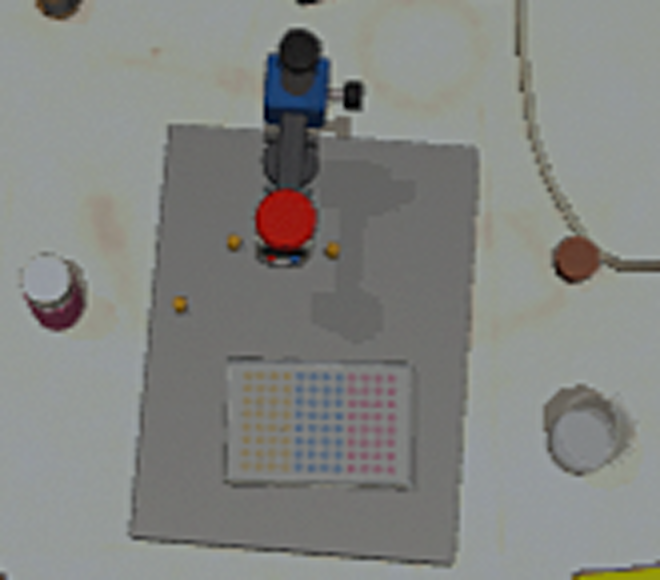

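View pics/sc.png

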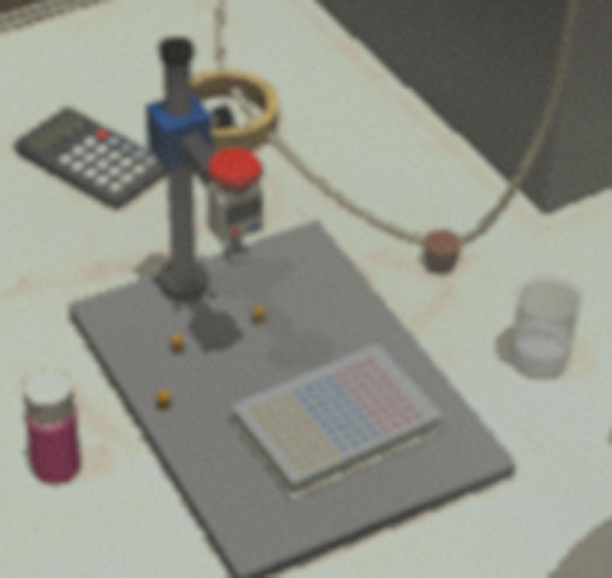

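The plate lies short of the pins. In the crop the pins are at (233,242), (333,249) and (180,303), and the lid spans about (228,360) to (411,486). Now to fit the poses.

```bash
cat > fit.py <<'E'
from h import *
from scipy.optimize import least_squares
t=load('t0'); s=load('s0')
ct=lambda p:(np.array(p)+.5)/4-.5+[225,115]
cs=lambda p:(np.array(p)+.5)/3.5-.5+[205,120]
B=[(135,90,20),(135,-135,20),(-165,-135,20),(-165,90,20),(48,35,35),(48,-35,35),(0,69,35),(110,0,252)]
bt=ct([(169,125),(477,147),(453,565),(131,537),(233,242),(333,249),(180,303),(299,49)])
BS=[(48,35,35),(48,-35,35),(0,69,35),(135,-135,20)  ,(135,90,20),(-165,-135,20),(110,0,252)]
bs=cs([(177,341),(259,312),(163,397),(319,222),(72,310),(513,466),(177,45)])
def W(p,P):
    P=np.array(P,float);c,n=np.cos(p[2]),np.sin(p[2])
    return np.c_[p[0]+c*P[:,0]-n*P[:,1],p[1]+n*P[:,0]+c*P[:,1],P[:,2]]
r=least_squares(lambda p:np.r_[proj(t,W(p,B))-bt,proj(s,W(p,BS))-bs].ravel(),[500,0,0],x_scale=[100,100,.1],loss='soft_l1')
p=r.x;print('base',p[:2],np.degrees(p[2]));print(np.round(proj(t,W(p,B))-bt,1).tolist(),np.round(proj(s,W(p,BS))-bs,1).tolist())
K=ct([(286,219)])[0];best=[]
for h in range(0,45,5):
    q=proj(t,W(p,[(18,0,225-h)]))[0]-K; q2=proj(s,W(p,[(18,0,225-h)]))[0]-cs((235,162)); print(h,np.round(q,1),np.round(q2,1))
L=[(43,64,20),(43,-64,20),(-43,-64,20),(-43,64,20)]
l=ct([(228,360),(412,363),(411,487),(224,484)])
ls=cs([(234,407),(377,347),(440,413),(292,482)])
L40=np.array(L,float)+[0,0,20]
for nm,fn in(('t',lambda q:(proj(t,W(q,L40))-l).ravel()),('s',lambda q:(proj(s,W(q,L40))-ls).ravel())):
    q=least_squares(fn,[p[0]-80,p[1]-20,p[2]],x_scale=[100,100,.1]).x
    c,n=np.cos(p[2]),np.sin(p[2]);d=q[:2]-p[:2]
    print(nm,'plate',q[:2],np.degrees(q[2]),'in base',c*d[0]+n*d[1],-n*d[0]+c*d[1],np.degrees(q[2]-p[2]),np.round(fn(q),1))
for nm,px,z in(('beaker',(588,433),0),('bottle',(48,275),86),('stopper',(576,258),26)):
    print(nm,pt(t,*ct(px),z))
E
python3 fit.py
```

```text
base [599.32927108 -19.78884176] -3.2257526862591606
[[-0.5, -0.3], [0.5, 0.4], [0.2, 0.6], [-1.0, 0.7], [-0.0, -0.1], [-0.2, 0.1], [-0.4, 0.3], [0.0, 0.3]] [[0.1, -0.7], [0.1, -0.7], [0.1, -0.7], [-0.2, -0.7], [-1.4, -1.6], [1.8, -0.3], [-0.2, 0.5]]
0 [-0.1 -1.2] [ 0.1 -3.2]
5 [-0.2 -0.7] [ 0.1 -1.5]
10 [-0.2 -0.1] [0.1 0.1]
15 [-0.3  0.5] [0.2 1.7]
20 [-0.3  1. ] [0.2 3.4]
25 [-0.4  1.5] [0.2 5. ]
30 [-0.4  2.1] [0.2 6.6]
35 [-0.4  2.6] [0.2 8.2]
40 [-0.5  3.2] [0.2 9.8]
t plate [521.37295161 -50.0732383 ] 0.4306534648229505 in base -76.12869229667214 -34.62303610271607 3.6564061510821113 [-0.3 -0.1  0.1  0.   0.3  0.1 -0.  -0.1]
s plate [522.17118942 -49.688887  ] 0.37131229837946755 in base -75.35334678731077 -34.19437672477426 3.597064984638628 [-1.1 -0.3  0.  -1.3  1.   0.6  0.1  0.7]
beaker [ 525.57896505 -242.06128488    0.        ]
bottle [609.46306254 134.66449721  86.        ]
stopper [ 646.11608526 -229.75260476   26.        ]
```

Call:
step_arm(steps=[[0, 0, 0, 27.8, -17.2, 0, 0.45], [0, 0, 0, 27.8, -17.2, 0, 0.45], [0, 0, 0, 27.8, -17.2, 0, 0.45], [0, 0, 0, 27.8, -17.2, 0, 0.45], [0, 0, 0, 27.8, -17.2, 0, 0.45], [0, 0, 0, 27.8, -17.2, 0, 0.45], [0, 0, 0, 27.8, -17.2, 0, 0.45], [0, 0, 0, 27.8, -17.2, 0, 0.45]])

```text
time_s: 1.1
ee_pos: [348.7, -344.6, 213.6]
ee_rot: [-180.0, 0.0, 18.3]
force: [0.3, 0.1, -0.8]
gripper_width: 40.7
gripper_force: 0.0
```

Call:
step_arm(steps=[[0, 0, 0, 27.8, -17.2, 0, 0.45], [0, 0, 0, 27.8, -17.2, 0, 0.45], [0, 0, 0, 27.8, -17.2, 0, 0.45], [0, 0, 0, 27.8, -17.2, 0, 0.45], [0, 0, 0, 27.8, -17.2, 0, 0.45], [0, 0, 0, 27.8, -17.2, 0, 0.45], [0, 0, 0, 27.8, -17.2, 0, 0.45], [0, 0, 0, 27.8, -17.2, 0, 0.45]])

```text
time_s: 2.1
ee_pos: [516.7, -144.3, 213.5]
ee_rot: [-180.0, 0.0, 18.3]
force: [-0.0, -0.6, 0.4]
gripper_width: 41.0
gripper_force: 0.0
```

Call:
step_arm(steps=[[0, 0, -8.56, 0, 0, 0, 0.45], [0, 0, -8.56, 0, 0, 0, 0.45], [0, 0, -8.56, 0, 0, 0, 0.45], [0, 0, -8.56, 0, 0, 0, 0.45], [0, 0, -8.56, 0, 0, 0, 0.45], [0, 0, -8.56, 0, 0, 0, 0.45], [0, 0, -8.56, 0, 0, 0, 0.45], [0, 0, -8.56, 0, 0, 0, 0.45]])

```text
time_s: 3.1
ee_pos: [516.0, -145.2, 213.4]
ee_rot: [-179.9, -0.0, 87.0]
force: [-0.2, 0.9, -0.6]
gripper_width: 40.9
gripper_force: 0.0
```

```bash
cat >> h.py <<'E'
BX,BY,BW=599.33,-19.79,-3.226
def tell():
    s=state(); p=s['ee_pos']; c,n=np.cos(np.radians(BW)),np.sin(np.radians(BW)); d=p[:2]-[BX,BY]
    print('t',round(s['time_s'],2),'world',np.round(p,1),np.round(s['ee_rot'],2),'base',np.round([c*d[0]+n*d[1],-n*d[0]+c*d[1]],1),'yawrel',round(s['ee_rot'][2]-BW,2),'F',np.round(s['force'],1),'w',round(s['gripper_width'],1))
E
python3 -c "
from h import *
tell()
f=snap('wrist','w0');print(f['tool_from_camera'] if 'tool_from_camera' in f else 0)"
```

```text
t 3.1 world [ 516.  -145.2  213.4] [-1.7994e+02 -1.0000e-02  8.7030e+01] base [ -76.1 -129.9] yawrel 90.26 F [-0.2  0.9 -0.6] w 40.9
[[-5.03229082e-04 -9.57494924e-01 -2.88449679e-01  8.16033301e+01]
 [ 9.99999857e-01 -4.29331694e-04 -3.19452920e-04  2.45451083e-01]
 [ 1.82033960e-04 -2.88449799e-01  9.57495003e-01 -1.71081741e+02]
 [ 0.00000000e+00  0.00000000e+00  0.00000000e+00  1.00000000e+00]]
```

View pics/w0.png

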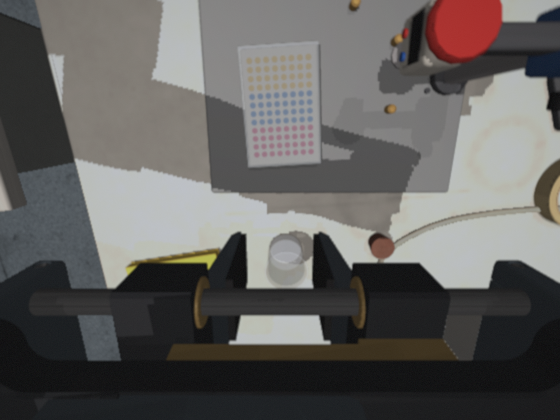

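The wrist view shows the plate corners at about (239,47), (319,41), (321,163) and (248,167). The pins are at (355,4), (397,40) and (391,109), the beaker at (286,250) and the stopper at (381,245). I'll cross-check these positions.

Run:
```python
from h import *
f=load('w0');c,n=np.cos(np.radians(BW)),np.sin(np.radians(BW))
for nm,u,v,z in(('side',355,4,35),('bl',397,40,35),('br',391,109,35),('pl1',239,47,40),('pl2',319,41,40),('pl3',321,163,40),('pl4',248,167,40),('bk',286,248,70),('bk0',287,262,0),('baseFR',212,191,20),('baseBR',447,191,20)):
    d=(pt(f,u,v,z)-[BX,BY,0]);print(nm,np.round([c*d[0]+n*d[1],-n*d[0]+c*d[1]],1))
```

```text
side [ 0.2 67. ]
bl [46.8 34.5]
br [ 48.3 -34.1]
pl1 [-118.8   26.2]
pl2 [-35.7  32.1]
pl3 [-28.  -93.8]
pl4 [-112.8  -98.8]
bk [ -68.2 -187.7]
bk0 [ -64.8 -240.5]
baseFR [-161.2 -132.2]
baseBR [ 135.2 -131. ]
```

Call:
step_arm(steps=[[0, 0, 0, 0, 0, 23.2, 0.45], [0, 0, 0, 0, 0, 23.2, 0.45], [0, 0, 0, 0, 0, 23.2, 0.45], [0, 0, 0, 0, 0, 23.2, 0.45], [0, 0, 0, 0, 0, 23.2, 0.45], [0, 0, 0, 0, 0, 23.2, 0.45], [0, 0, 0, 0, 0, 23.2, 0.45], [0, 0, 0, 0, 0, 23.2, 0.45]])

```text
time_s: 4.15
ee_pos: [516.2, -145.3, 27.4]
ee_rot: [-180.0, -0.0, 86.6]
force: [0.0, 0.4, -0.2]
gripper_width: 41.2
gripper_force: 0.0
```

Call:
step_arm(steps=[[0, 0, 0.2, 4, 0, 0, 0.45], [0, 0, 0, 4, 0, 0, 0.45], [0, 0, 0, 4, 0, 0, 0.45], [0, 0, 0, 4, 0, 0, 0.45], [0, 0, 0, 3, 0, 0, 0.45], [0, 0, 0, 3, 0, 0, 0.45], [0, 0, 0, 3, 0, 0, 0.45], [0, 0, 0, 3, 0, 0, 0.45]])

```text
time_s: 5.15
ee_pos: [518.2, -117.3, 28.4]
ee_rot: [180.0, 0.0, 86.5]
force: [0.4, -0.7, 0.5]
gripper_width: 41.2
gripper_force: 0.5
```

Call:
step_arm(steps=[[0, 0, -0.2, 3, 0, 0, 0.45], [0, 0, 0, 3, 0, 0, 0.45], [0, 0, 0, 3, 0, 0, 0.45], [0, 0, 0, 3, 0, 0, 0.45], [0, 0, 0, 3, 0, 0, 0.45], [0, 0, 0, 2, 0, 0, 0.45], [0, 0, 0, 2, 0, 0, 0.45], [0, 0, 0, 0, 0, 0, 0.45]])

```text
time_s: 6.15
ee_pos: [519.0, -98.1, 28.2]
ee_rot: [-180.0, -0.0, 86.7]
force: [0.3, -0.6, 0.0]
gripper_width: 40.9
gripper_force: 0.0
```

```bash
python3 -c "
from h import *
tell()
f=snap('wrist','w1')
f=snap('top','t1')"
```

```text
t 6.15 world [519.  -98.1  28.2] [-1.7998e+02 -2.0000e-02  8.6740e+01] base [-75.8 -82.7] yawrel 89.97 F [ 0.3 -0.6  0. ] w 40.9
```

View pics/w1.png

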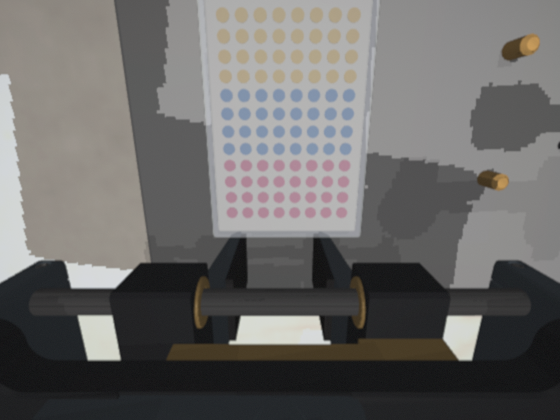

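The wrist view shows the plate square to the tool, its near edge at (214..360, 236), with the fingers against it.

Run:
```python
from h import *
f=load('w1');c,n=np.cos(np.radians(BW)),np.sin(np.radians(BW))
for nm,u,v,z in(('bl',530,44,35),('br',501,180,35),('NL',214,236,40),('NR',360,236,40),('NLlow',214,238,20),('NR up',372,60,40),('NL up',206,60,40)):
    d=(pt(f,u,v,z)-[BX,BY,0]);print(nm,np.round([c*d[0]+n*d[1],-n*d[0]+c*d[1]],1))
```

```text
bl [48.8 35.7]
br [ 49.1 -32.6]
NL [-113.3  -64.2]
NR [-29.  -64.3]
NLlow [-118.2  -73.5]
NR up [-30.3  27.7]
NL up [-111.3   27.8]
```

Call:
step_arm(steps=[[0, 0, 0, -10, 0, 0, 0.45], [0, 0, 0, -10, 0, 0, 0.45], [0, 0, 0, 0, 0, -27, 0.45], [0, 0, 0, 0, 0, -27, 0.45], [0, 0, 0, 0, 0, -27, 0.45], [0, 0, 0, 25, -18, 0, 0.6], [0, 0, 0, 25, -18, 0, 0.8], [0, 0, 0, 25, -18, 0, 1]])

```text
time_s: 7.25
ee_pos: [467.8, -40.4, 109.4]
ee_rot: [180.0, 0.0, 86.7]
force: [0.6, 0.1, -0.2]
gripper_width: 68.1
gripper_force: 0.0
```

Call:
step_arm(steps=[[0, 0, 0, 26, -20, 0, 1], [0, 0, -10, 0, 0, 0, 1], [0, 0, -10, 0, 0, 0, 1], [0, 0, -10, 0, 0, 0, 1], [0, 0, -10, 0, 0, 0, 1], [0, 0, -10, 0, 0, 0, 1], [0, 0, -10, 0, 0, 0, 1], [0, 0, -10, 0, 0, 0, 1]])

```text
time_s: 8.25
ee_pos: [449.9, -14.0, 109.4]
ee_rot: [-180.0, 0.0, 157.0]
force: [0.8, 0.3, 0.6]
gripper_width: 91.1
gripper_force: 0.0
```

Call:
step_arm(steps=[[0, 0, -10, 0, 0, 0, 1], [0, 0, -10, 0, 0, 0, 1], [0, 0, 0, 0, 0, 20.2, 1], [0, 0, 0, 0, 0, 20.2, 1], [0, 0, 0, 0, 0, 20.2, 1], [0, 0, 0, 0, 0, 20.2, 1], [0, 0, 0, 0, 0, 0, 1], [0, 0, 0, 0, 0, 0, 1]])

```text
time_s: 9.25
ee_pos: [450.4, -13.7, 29.1]
ee_rot: [-180.0, 0.1, 176.7]
force: [-0.4, 0.4, -0.3]
gripper_width: 91.3
gripper_force: 0.0
```

```bash
python3 -c "
from h import *
tell()"
```

```text
t 9.25 world [450.4 -13.7  29.1] [-1.7999e+02  6.0000e-02  1.7672e+02] base [-149.    -2.3] yawrel 179.94 F [-0.4  0.4 -0.3] w 91.3
```

Call:
step_arm(steps=[[0, 0, 0, -7, 0, 0, 1], [0, 0, 0, -7, 0, 0, 1], [0, 0, 0, -7, 0, 0, 1], [0, 0, 0, -7, 0, 0, 1], [0, 0, 0, -7, 0, 0, 1], [0, 0, 0, -7, 0, 0, 1], [0, 0, 0, -7, 0, 0, 1], [0, 0, 0, -7, 0, 0, 1]])

```text
time_s: 10.25
ee_pos: [506.4, -16.5, 28.5]
ee_rot: [-180.0, 0.0, 176.7]
force: [-0.9, 0.2, -0.5]
gripper_width: 91.0
gripper_force: 0.3
```

Call:
step_arm(steps=[[0, 0, 0, -5, 0, 0, 1], [0, 0, 0, -5, 0, 0, 1], [0, 0, 0, -5, 0, 0, 1], [0, 0, 0, -5, 0, 0, 1], [0, 0, 0, -4, 0, 0, 1], [0, 0, 0, -3, 0, 0, 1], [0, 0, 0, -2, 0, 0, 1], [0, 0, 0, 0, 0, 0, 1]])

```text
time_s: 11.25
ee_pos: [535.0, -18.2, 28.6]
ee_rot: [-180.0, 0.0, 176.7]
force: [-0.2, 0.1, 0.7]
gripper_width: 90.9
gripper_force: 0.0
```

```bash
python3 -c "
from h import *
tell()
a=snap('scene','s2')['image'];b=snap('top','t2')['image']
c=cv2.resize(cv2.convertScaleAbs(b[150:250,250:350],alpha=1.4),None,fx=4,fy=4,interpolation=2)
d=cv2.resize(a[160:260,220:320],None,fx=4,fy=4,interpolation=2)
cv2.imwrite('pics/c2.png',np.hstack([c,d]))"
```

```text
t 11.25 world [535.  -18.2  28.6] [-1.7999e+02  4.0000e-02  1.7674e+02] base [-64.3  -2. ] yawrel 179.97 F [-0.2  0.1  0.7] w 90.9
```

View pics/c2.png

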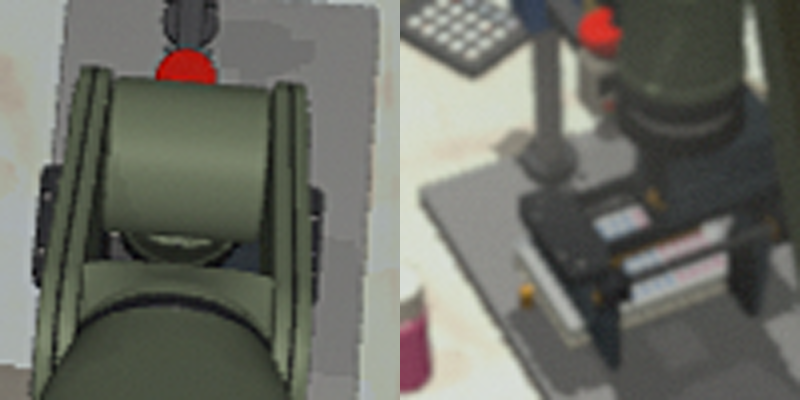

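Scene crop: the plate is square, lying alongside the side pin at (527,293), a few mm short of the back pins. Next is the side push.

Call:
step_arm(steps=[[0, 0, 0, 20, 0, 0, 1], [0, 0, 0, 20, 0, 0, 1], [0, 0, 0, 20, 0, 0, 1], [0, 0, 0, 0, 0, -27, 0.6], [0, 0, 0, 0, 0, -27, 0.33], [0, 0, 0, 0, 0, -27, 0.33], [0, 0, 10, 0, 0, 0, 0.33], [0, 0, 10, 0, 0, 0, 0.33]])

```text
time_s: 12.35
ee_pos: [475.1, -14.8, 110.1]
ee_rot: [180.0, 0.1, 156.4]
force: [0.2, 0.3, -0.1]
gripper_width: 43.9
gripper_force: 0.0
```

Call:
step_arm(steps=[[0, 0, 10, 0, 0, 0, 0.33], [0, 0, 10, 0, 0, 0, 0.33], [0, 0, 10, 0, 0, 0, 0.33], [0, 0, 10, 0, 0, 0, 0.33], [0, 0, 10, 0, 0, 0, 0.33], [0, 0, 10, 0, 0, 0, 0.33], [0, 0, 10, 0, 0, 0, 0.33], [0, 0, 0, -1, 0, 0, 0.33]])

```text
time_s: 13.35
ee_pos: [474.8, -15.7, 109.6]
ee_rot: [180.0, 0.0, 86.9]
force: [-0.2, -0.7, 0.0]
gripper_width: 29.8
gripper_force: 0.0
```

Call:
step_arm(steps=[[0, 0, 0, -28, 0, 0, 0.33], [0, 0, 0, -28, 0, 0, 0.33], [0, 0, 0, -28, 0, 0, 0.33], [0, 0, 0, -28, 0, 0, 0.33], [0, 0, 0, 0, 24.5, 0, 0.33], [0, 0, 0, 0, 24.5, 0, 0.33], [0, 0, 0, 0, 24.5, 0, 0.33], [0, 0, 0, 0, 24.5, 0, 0.33]])

```text
time_s: 14.35
ee_pos: [566.9, -133.3, 109.5]
ee_rot: [180.0, 0.0, 86.9]
force: [0.2, 0.2, 0.4]
gripper_width: 29.9
gripper_force: 0.0
```

Call:
step_arm(steps=[[0, 0, 0, 0, 0, 20.2, 0.33], [0, 0, 0, 0, 0, 20.2, 0.33], [0, 0, 0, 0, 0, 20.2, 0.33], [0, 0, 0, 0, 0, 20.2, 0.33], [0, 0, 0, 7, 0, 0, 0.33], [0, 0, 0, 7, 0, 0, 0.33], [0, 0, 0, 7, 0, 0, 0.33], [0, 0, 0, 3, 0, 0, 0.33]])

```text
time_s: 15.35
ee_pos: [568.1, -108.6, 29.5]
ee_rot: [179.9, 0.0, 86.8]
force: [-0.7, -0.1, 0.0]
gripper_width: 30.1
gripper_force: 0.0
```

```bash
python3 -c "
from h import *
tell()"
```

```text
t 15.35 world [ 568.1 -108.6   29.5] [1.7992e+02 2.0000e-02 8.6810e+01] base [-26.2 -90.4] yawrel 90.04 F [-0.7 -0.1  0. ] w 30.1
```

Call:
step_arm(steps=[[0, 0, 0, 2, 0, 0, 0.33], [0, 0, 0, 2, 0, 0, 0.33], [0, 0, 0, 1, 0, 0, 0.33], [0, 0, 0, 1, 0, 0, 0.33], [0, 0, 0, 1, 0, 0, 0.33], [0, 0, 0, 1, 0, 0, 0.33], [0, 0, 0, 0.5, 0, 0, 0.33], [0, 0, 0, 0.5, 0, 0, 0.33]])

```text
time_s: 16.35
ee_pos: [568.1, -100.2, 28.7]
ee_rot: [-180.0, 0.0, 86.7]
force: [0.9, -0.6, 0.7]
gripper_width: 30.5
gripper_force: 0.2
```

Call:
step_arm(steps=[[0, 0, 0, 0.3, 0, 0, 0.33], [0, 0, 0, 0.3, 0, 0, 0.33], [0, 0, 0, 0.3, 0, 0, 0.33], [0, 0, 0, 0.3, 0, 0, 0.33], [0, 0, 0, 0.3, 0, 0, 0.33], [0, 0, 0, 0, 0, 0, 0.33], [0, 0, 0, 0, 0, 0, 0.33], [0, 0, 0, 0, 0, 0, 0.33]])

```text
time_s: 17.35
ee_pos: [568.2, -98.6, 28.8]
ee_rot: [180.0, 0.0, 86.7]
force: [0.5, 0.1, 0.5]
gripper_width: 29.9
gripper_force: 0.0
```

Call:
step_arm(steps=[[0, 0, 0, 0.3, 0, 0, 0.33], [0, 0, 0, 0.3, 0, 0, 0.33], [0, 0, 0, 0.3, 0, 0, 0.33], [0, 0, 0, 0.3, 0, 0, 0.33], [0, 0, 0, 0, 0, 0, 0.33], [0, 0, 0, 0, 0, 0, 0.33], [0, 0, 0, 0, 0, 0, 0.33], [0, 0, 0, 0, 0, 0, 0.33]])

```text
time_s: 18.35
ee_pos: [568.3, -98.1, 28.8]
ee_rot: [180.0, 0.1, 86.8]
force: [0.4, -4.7, 0.0]
gripper_width: 30.1
gripper_force: 2.7
```

```bash
python3 -c "
from h import *
tell()
a=snap('scene','s3')['image'];b=snap('wrist','w3')['image']
d=cv2.resize(a[175:245,235:305],None,fx=6,fy=6,interpolation=2)
c=cv2.resize(b[:,200:480],None,fx=1,fy=1)
cv2.imwrite('pics/c3.png',np.hstack([c,d]))"
```

```text
t 18.35 world [568.3 -98.1  28.8] [1.7999e+02 6.0000e-02 8.6760e+01] base [-26.6 -79.9] yawrel 89.98 F [ 0.4 -4.7  0. ] w 30.1
```

View pics/c3.png

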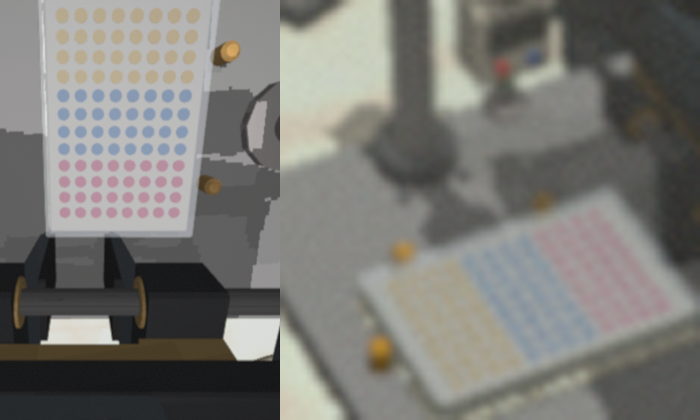

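The plate is against the side pin (−4.7 N, TCP y −79.9, as expected). Now the final back push.

Call:
step_arm(steps=[[0, 0, 0, -12, 0, 0, 0.33], [0, 0, 0, -12, 0, 0, 0.33], [0, 0, 0, -12, 0, 0, 0.33], [0, 0, 0, 0, 0, -27, 0.33], [0, 0, 0, 0, 0, -27, 0.33], [0, 0, 0, 0, 0, -27, 0.33], [0, 0, 0, 0, -24.5, 0, 0.33], [0, 0, 0, 0, -24.5, 0, 0.33]])

```text
time_s: 19.45
ee_pos: [516.9, -131.1, 110.1]
ee_rot: [180.0, -0.0, 86.7]
force: [-0.1, 0.0, -0.4]
gripper_width: 30.1
gripper_force: 0.0
```

Call:
step_arm(steps=[[0, 0, 0, 0, -24.5, 0, 0.5], [0, 0, 0, 0, -24.5, 0, 0.7], [0, 0, 0, 29, 0, 0, 1], [0, 0, 0, 29, 0, 0, 1], [0, 0, 0, 29, 0, 0, 1], [0, 0, 0, 29, 0, 0, 1], [0, 0, -10, 0, 0, 0, 1], [0, 0, -10, 0, 0, 0, 1]])

```text
time_s: 20.45
ee_pos: [475.0, -12.0, 109.8]
ee_rot: [180.0, -0.0, 107.1]
force: [0.1, 0.4, -1.4]
gripper_width: 91.1
gripper_force: 0.0
```

Call:
step_arm(steps=[[0, 0, -10, 0, 0, 0, 1], [0, 0, -10, 0, 0, 0, 1], [0, 0, -10, 0, 0, 0, 1], [0, 0, -10, 0, 0, 0, 1], [0, 0, -10, 0, 0, 0, 1], [0, 0, -10, 0, 0, 0, 1], [0, 0, -10, 0, 0, 0, 1], [0, 0, 0, 0, 0, 0, 1]])

```text
time_s: 21.45
ee_pos: [475.0, -12.4, 109.8]
ee_rot: [180.0, 0.0, 176.6]
force: [-0.7, 0.1, 0.3]
gripper_width: 91.2
gripper_force: 0.0
```

Call:
step_arm(steps=[[0, 0, 0, 0, 0, 20.2, 1], [0, 0, 0, 0, 0, 20.2, 1], [0, 0, 0, 0, 0, 20.2, 1], [0, 0, 0, 0, 0, 20.2, 1], [0, 0, 0, -10, 0, 0, 1], [0, 0, 0, -10, 0, 0, 1], [0, 0, 0, -10, 0, 0, 1], [0, 0, 0, -10, 0, 0, 1]])

```text
time_s: 22.45
ee_pos: [516.3, -14.4, 29.6]
ee_rot: [-180.0, 0.1, 176.7]
force: [0.3, 1.1, 0.4]
gripper_width: 91.4
gripper_force: 0.0
```

```bash
python3 -c "
from h import *
tell()"
```

```text
t 22.45 world [516.3 -14.4  29.6] [-1.8000e+02  9.0000e-02  1.7672e+02] base [-83.2   0.7] yawrel 179.95 F [0.3 1.1 0.4] w 91.4
```

Call:
step_arm(steps=[[0, 0, 0, -5, 0, 0, 1], [0, 0, 0, -5, 0, 0, 1], [0, 0, 0, -5, 0, 0, 1], [0, 0, 0, -3, 0, 0, 1], [0, 0, 0, -2, 0, 0, 1], [0, 0, 0, -1, 0, 0, 1], [0, 0, 0, -1, 0, 0, 1], [0, 0, 0, -0.5, 0, 0, 1]])

```text
time_s: 23.45
ee_pos: [537.3, -15.6, 28.9]
ee_rot: [-180.0, 0.0, 176.7]
force: [-0.5, 0.2, -0.4]
gripper_width: 91.2
gripper_force: 0.2
```

Call:
step_arm(steps=[[0, 0, 0, -0.4, 0, 0, 1], [0, 0, 0, -0.4, 0, 0, 1], [0, 0, 0, -0.4, 0, 0, 1], [0, 0, 0, -0.4, 0, 0, 1], [0, 0, 0, -0.2, 0, 0, 1], [0, 0, 0, 0, 0, 0, 1], [0, 0, 0, 0, 0, 0, 1], [0, 0, 0, 0, 0, 0, 1]])

```text
time_s: 24.45
ee_pos: [539.2, -15.7, 29.0]
ee_rot: [-180.0, 0.0, 176.7]
force: [-0.3, 0.2, -0.7]
gripper_width: 91.0
gripper_force: 0.1
```

```bash
python3 -c "
from h import *
tell();print(state()['torque'])"
```

```text
t 24.45 world [539.2 -15.7  29. ] [-1.8000e+02  2.0000e-02  1.7675e+02] base [-60.2   0.7] yawrel 179.97 F [-0.3  0.2 -0.7] w 91.0
[ 0.06993957 -0.08799208 -0.00963301]
```

Call:
step_arm(steps=[[0, 0, 0, -0.3, 0, 0, 1], [0, 0, 0, -0.3, 0, 0, 1], [0, 0, 0, -0.3, 0, 0, 1], [0, 0, 0, -0.3, 0, 0, 1], [0, 0, 0, 0, 0, 0, 1], [0, 0, 0, 0, 0, 0, 1], [0, 0, 0, 0, 0, 0, 1], [0, 0, 0, 0, 0, 0, 1]])

```text
time_s: 25.45
ee_pos: [540.4, -15.8, 28.9]
ee_rot: [-180.0, 0.0, 176.7]
force: [-0.4, -0.2, 1.3]
gripper_width: 91.1
gripper_force: 0.5
```

Call:
step_arm(steps=[[0, 0, 0, -0.3, 0, 0, 1], [0, 0, 0, -0.3, 0, 0, 1], [0, 0, 0, 0, 0, 0, 1], [0, 0, 0, 0, 0, 0, 1], [0, 0, 0, 0, 0, 0, 1], [0, 0, 0, 0, 0, 0, 1], [0, 0, 0, 0, 0, 0, 1], [0, 0, 0, 0, 0, 0, 1]])

```text
time_s: 26.45
ee_pos: [540.6, -15.8, 28.9]
ee_rot: [-180.0, -0.0, 176.8]
force: [-3.8, -0.5, 2.7]
gripper_width: 91.3
gripper_force: 1.8
```

```bash
python3 -c "
from h import *
tell();print(state()['torque'])"
```

```text
t 26.45 world [540.6 -15.8  28.9] [-1.7999e+02 -3.0000e-02  1.7675e+02] base [-58.8   0.7] yawrel 179.98 F [-3.8 -0.5  2.7] w 91.3
[0.09627694 0.46765409 0.03353783]
```

Call:
step_arm(steps=[[0, 0, 0, -0.3, 0, 0, 1], [0, 0, 0, -0.3, 0, 0, 1], [0, 0, 0, 0, 0, 0, 1], [0, 0, 0, 0, 0, 0, 1], [0, 0, 0, 0, 0, 0, 1], [0, 0, 0, 0, 0, 0, 1], [0, 0, 0, 0, 0, 0, 1], [0, 0, 0, 0, 0, 0, 1]])

```text
time_s: 27.45
ee_pos: [540.7, -15.8, 28.9]
ee_rot: [-180.0, -0.1, 176.7]
force: [-4.7, 0.2, 3.9]
gripper_width: 91.5
gripper_force: 2.7
```

```bash
python3 -c "
from h import *
tell();print(state()['torque'])"
```

```text
t 27.45 world [540.7 -15.8  28.9] [-1.7999e+02 -1.0000e-01  1.7675e+02] base [-58.7   0.7] yawrel 179.97 F [-4.7  0.2  3.9] w 91.5
[0.15295169 0.75570884 0.05184039]
```

Call:
step_arm(steps=[[0, 0, 0, 10, 0, 0, 1], [0, 0, 0, 20, 0, 0, 1], [0, 0, 0, 20, 0, 0, 1], [0, 0, 0, 10, 0, 0, 1], [0, 0, 0, 0, 0, -27, 0], [0, 0, 0, 0, 0, -27, 0], [0, 0, 0, 0, 0, -27, 0], [0, 0, 0, 0, 0, -27, 0]])

```text
time_s: 28.45
ee_pos: [482.6, -12.5, 138.1]
ee_rot: [-180.0, 0.1, 176.7]
force: [-0.1, 0.4, 0.2]
gripper_width: 54.2
gripper_force: 0.0
```

Call:
step_arm(steps=[[0, 0, 0, 0, 0, -26, 0], [0, 0, 0, 0, 0, -26, 0], [0, 0, 0, 0, 0, -26, 0], [0, 0, 0, 0, 0, -26, 0], [0, 0, 0, 0, 0, 0, 0], [0, 0, 0, 0, 0, 0, 0], [0, 0, 0, 0, 0, 0, 0], [0, 0, 0, 0, 0, 0, 0]])

```text
time_s: 29.45
ee_pos: [481.3, -12.4, 240.1]
ee_rot: [-180.0, -0.1, 176.7]
force: [-0.7, -0.8, 0.1]
gripper_width: 0.4
gripper_force: 0.0
```

```bash
python3 -c "
from h import *
tell()
b=snap('wrist','w4')['image'];a=snap('scene','s4')['image']
d=cv2.resize(a[175:245,235:305],None,fx=6,fy=6,interpolation=2)
c=b[:,90:470]
cv2.imwrite('pics/c4.png',np.hstack([c,d]))"
```

```text
t 29.45 world [481.3 -12.4 240.1] [-1.8000e+02 -9.0000e-02  1.7674e+02] base [-118.2    0.7] yawrel 179.97 F [-0.7 -0.8  0.1] w 0.4
```

View pics/c4.png

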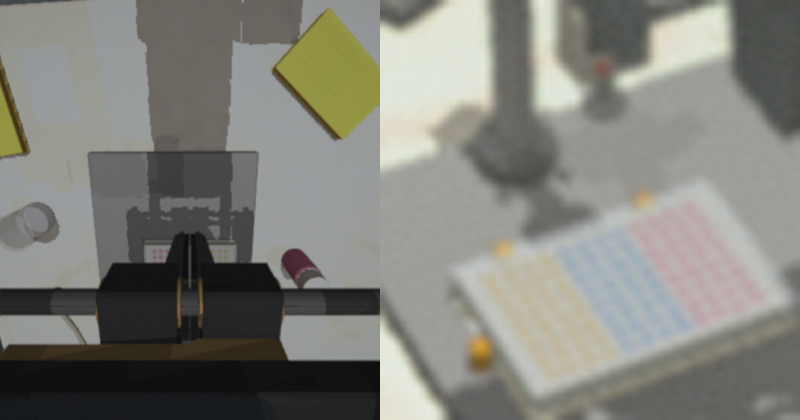

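The scene crop shows the plate against both back pins (503,248) and (643,199), with the side pin at (480,350). Lid corners are at (453,268), (707,182), (790,300) and (533,395). I'll check this with numbers.

Run:
```python
from h import *
s=load('s4');c,n=np.cos(np.radians(BW)),np.sin(np.radians(BW))
px=lambda u,v:((u-380+.5)/6-.5+235,(v+.5)/6-.5+175)
for nm,u,v,z in(('BL',453,268,40),('BR',707,182,40),('FR',790,300,40),('FL',533,395,40),('bl',503,245,35),('br',643,197,35),('side',480,345,35)):
    d=pt(s,*px(u,v),z)-[BX,BY,0];print(nm,np.round([c*d[0]+n*d[1],-n*d[0]+c*d[1]],1))
```

```text
BL [43.7 61.6]
BR [ 41.6 -63.2]
FR [-39.9 -60.3]
FL [-39.5  62.8]
bl [51.3 34. ]
br [ 50.6 -35.4]
side [ 0.9 68.7]
```

Call:
step_arm(steps=[[0, 0, 0, -23, -0.7, 0, 0], [0, 0, 0, -23, 0, 0, 0], [0, 0, 0, -23, 0, 0, 0], [0, 0, 0, -23, 0, 0, 0], [0, 0, 0, -23, 0, 0, 0], [0, 0, 0, -21, 0, 0, 0], [0, 0, 0, 0, 0, 10, 0], [0, 0, 0, 0, 0, 5, 0]])

```text
time_s: 30.55
ee_pos: [616.1, -20.7, 224.5]
ee_rot: [-180.0, -0.2, 176.7]
force: [-0.8, -0.4, -0.0]
gripper_width: 0.5
gripper_force: 0.0
```

```bash
python3 -c "
from h import *
tell()"
```

```text
t 30.55 world [616.1 -20.7 224.5] [-1.7999e+02 -1.7000e-01  1.7675e+02] base [16.7 -0. ] yawrel 179.97 F [-0.8 -0.4 -0. ] w 0.5
```

Call:
step_arm(steps=[[0, 0, 0, -1, 0, 4, 0], [0, 0, 0, 0, 0, 3, 0], [0, 0, 0, 0, 0, 3, 0], [0, 0, 0, 0, 0, 3, 0], [0, 0, 0, 0, 0, 3, 0], [0, 0, 0, 0, 0, 3, 0], [0, 0, 0, 0, 0, 4, 0], [0, 0, 0, 0, 0, 4, 0]])

```text
time_s: 31.55
ee_pos: [618.4, -20.9, 199.0]
ee_rot: [-180.0, 0.0, 176.7]
force: [-2.6, 1.8, 4.8]
gripper_width: 0.3
gripper_force: 2.4
```

Call:
step_arm(steps=[[0, 0, 0, 0, 0, 5, 0], [0, 0, 0, 0, 0, 5, 0], [0, 0, 0, 0, 0, 5, 0], [0, 0, 0, 0, 0, 5, 0], [0, 0, 0, 0, 0, 5, 0], [0, 0, 0, 0, 0, 5, 0], [0, 0, 0, 0, 0, 5, 0], [0, 0, 0, 0, 0, 5, 0]])

```text
time_s: 32.55
ee_pos: [618.4, -20.9, 158.6]
ee_rot: [-180.0, -0.0, 176.7]
force: [-2.0, 0.7, 5.3]
gripper_width: 0.7
gripper_force: 2.4
```

Call:
step_arm(steps=[[0, 0, 0, 0, 0, 5, 0], [0, 0, 0, 0, 0, 4, 0], [0, 0, 0, 0, 0, 4, 0], [0, 0, 0, 0, 0, 3, 0], [0, 0, 0, 0, 0, 3, 0], [0, 0, 0, 0, 0, 3, 0], [0, 0, 0, 0, 0, 2, 0], [0, 0, 0, 0, 0, 1, 0]])

```text
time_s: 33.55
ee_pos: [618.4, -20.9, 133.8]
ee_rot: [-180.0, -0.0, 176.7]
force: [-1.2, -0.1, 4.5]
gripper_width: 0.4
gripper_force: 2.3
```

```bash
python3 -c "
from h import *
tell()"
```

```text
t 33.55 world [618.4 -20.9 133.8] [-180.     -0.    176.75] base [19.1 -0. ] yawrel 179.97 F [-1.2 -0.1  4.5] w 0.4
```

Call:
step_arm(steps=[[0, 0, 0, 0, 0, 2, 0], [0, 0, 0, 0, 0, 2, 0], [0, 0, 0, 0, 0, 2, 0], [0, 0, 0, 0, 0, 2, 0], [0, 0, 0, 0, 0, 1, 0], [0, 0, 0, 0, 0, 0.5, 0], [0, 0, 0, 0, 0, 0, 0], [0, 0, 0, 0, 0, 0, 0]])

```text
time_s: 34.55
ee_pos: [618.4, -20.9, 124.5]
ee_rot: [-180.0, 0.0, 176.7]
force: [-1.9, -0.3, 6.1]
gripper_width: 0.5
gripper_force: 2.7
```

Call:
step_arm(steps=[[0, 0, 0, 0, 0, 1, 0], [0, 0, 0, 0, 0, 1, 0], [0, 0, 0, 0, 0, 1, 0], [0, 0, 0, 0, 0, 1, 0], [0, 0, 0, 0, 0, 0.5, 0], [0, 0, 0, 0, 0, 0, 0], [0, 0, 0, 0, 0, 0, 0], [0, 0, 0, 0, 0, 0, 0]])

```text
time_s: 35.55
ee_pos: [618.4, -20.9, 120.3]
ee_rot: [-180.0, 0.0, 176.7]
force: [-2.7, 0.6, 6.5]
gripper_width: 0.5
gripper_force: 3.3
```

```bash
python3 -c "
from h import *
tell()"
```

```text
t 35.55 world [618.4 -20.9 120.3] [-1.8000e+02  1.0000e-02  1.7675e+02] base [19.1 -0. ] yawrel 179.97 F [-2.7  0.6  6.5] w 0.5
```

Call:
step_arm(steps=[[0, 0, 0, 0, 0, 0.6, 0], [0, 0, 0, 0, 0, 0, 0], [0, 0, 0, 0, 0, 0, 0], [0, 0, 0, 0, 0, -5, 0], [0, 0, 0, 0, 0, -20, 0], [0, 0, 0, 0, 0, -25, 0], [0, 0, 0, 0, 0, -25, 0], [0, 0, 0, 0, 0, -25, 0]])

```text
time_s: 36.55
ee_pos: [618.5, -21.0, 219.5]
ee_rot: [-180.0, -0.0, 176.7]
force: [0.1, -0.2, -0.9]
gripper_width: 0.4
gripper_force: 0.0
```

Call:
step_arm(steps=[[0, 0, 0, 0, 0, -20, 0], [0, 0, 0, 30, 0, 0, 0], [0, 0, 0, 30, 0, 0, 0], [0, 0, 0, 30, 0, 0, 0], [0, 0, 0, 30, 0, 0, 0], [0, 0, 0, 30, 0, 0, 0], [0, 0, 0, 30, 0, 0, 0], [0, 0, 0, 10, 0, 0, 0]])

```text
time_s: 37.55
ee_pos: [427.6, -10.1, 239.2]
ee_rot: [-180.0, 0.0, 176.7]
force: [0.7, 0.1, -1.5]
gripper_width: 0.4
gripper_force: 0.0
```

Run:
```python
from h import *
tell()
s=snap('scene','s5');a=s['image'];t=snap('top','t5')['image']
W=lambda P:[BX+np.cos(np.radians(BW))*P[0]-np.sin(np.radians(BW))*P[1],BY+np.sin(np.radians(BW))*P[0]+np.cos(np.radians(BW))*P[1],P[2]]
print(proj(s,[W((18,0,119.5)),W((18,0,59.5)),W((18,0,40)),W((6,0,59.5))]))
acc=sum(grab_frame('scene')['image'].astype(float) for _ in range(6))/6
d=cv2.resize(acc[165:225,245:300].astype(np.uint8),None,fx=10,fy=10,interpolation=2)
cv2.imwrite('pics/c5.png',d)
```

```text
t 37.55 world [427.6 -10.1 239.2] [-1.7999e+02  1.0000e-02  1.7675e+02] base [-172.    0.] yawrel 179.97 F [ 0.7  0.1 -1.5] w 0.4
[[272.04506205 195.63934309]
 [272.10939886 212.64011487]
 [272.12939613 217.92432362]
 [274.19332506 215.54293024]]
```

View pics/c5.png

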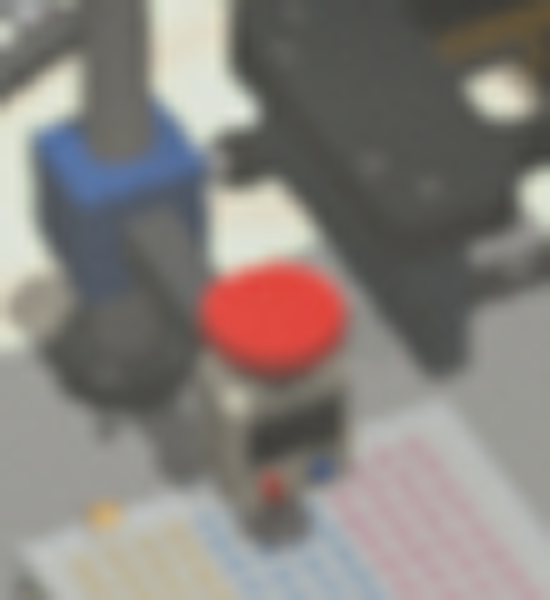

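The foot stands on the lid. The knob top is at crop (274,314), i.e. about 119.5 mm high once the scene camera's known 0.7 px bias is allowed for. That matches the TCP height at release and gives a reading of about 5.4 mm, mid-band. The plate is still seated and the arm is clear.

```bash
python3 -c "
from h import *
print(job_done())"
```

```text
the job is handed in; nothing more can be done
None
```

The job is handed in: the plate sits against all three pins and the head is lowered onto it at a foot reading of about 5.4 mm (band 3–8 mm). That reading comes from the arm and knob heights; the green band itself could not be seen in the pictures.

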